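Knock the planing stop down and show the dovetail batten to the inspection camera

ROBOT

A 6-joint arm with a two-finger parallel gripper is mounted at the origin on a cart in front of the work surface, level with it; the furniture and walls round the work are solid. World frame = base frame: x ahead of the robot, y to its left, z up, the work surface at z = 0. Lengths are in m, angles in rad, forces in N, time in s.
With the tool pointing down it reaches from about 0.35 to 0.975 m from the base axis. Payload 4.9 kg.
Tool frame: the origin (TCP) lies on the front face of the gripper's body, between the roots of the fingers; the fingertips stand 73 mm ahead of it and the grasp point (between the pads) lies 54 mm ahead of it (tips_ahead is the distance from the TCP to the fingertips, in m); z points along the fingers, y is the line along which they close (so a half turn about z gives the same grasp; the last joint's range is limited). The gripper opens to 85 mm and grips with 20 to 120 N. Pads are 22 mm wide; open, the fingers measure 114 mm over their backs; the gripper's body (76 mm by 85 mm) begins 54 mm behind the grasp point. The pads swing forward as they close: fully open they stand 13 mm farther back than shut.
Start: joints at [1.095, 0.053, 1.613, -0, 1.476, -0.119], TCP at [0.218, 0.586, 0.304] pointing down, gripper open.
Joint ranges: [-3.01, 3.01], [-1.01, 2.22], [0.06, 2.58], [-1.02, 4.17], [0.09, 2.62], [-3.14, 3.14]. Speed limits (rad/s): [2.57, 2.57, 3.14, 3.14, 3.14, 3.14].

INTERFACE

Orientations are given as a unit quaternion [x, y, z, w].
In Python, from cell import * gives the robot as it stands. The module is installed in compiled form; this text tells all that it offers.
- The arm moves only by the tool play_rows, never from a script. Its arguments are lists of equal length, an entry for each row: "travel": the shift along the tool's x, y, z in cm, a list of three; "yaw": the turn about the tool's z in rad. In form: {"travel": [[x, y, z], ...], "yaw": [yaw, ...]}. A call has 1 to 8 rows; each row shifts and turns the commanded pose from where the row before left it, along the tool's axes as they then stand; what a row does not reach is not made up. A row lasts 1/8 s, in which the tool goes at most 62.5 mm and 10.7 degrees, less where a joint would pass 70% of its speed; a pose out of reach is approached as far as the arm can. A call with a gripper value outside its range is refused whole. "jaw" is the closure, from 0 (fully open) to 1 (shut), set as the call begins (left out, the last holds). The fingers move at their own pace and stop on an object; "force" is the grip in N (left out, the last holds). Time passes only in rows, so rows that do not move let the fingers close. It gives the time, the measured TCP pose, the force, the opening and the grip force at its end, in the units of the state.
- get_obs(): the state, without advancing time (a new reading comes with each control period).
- camera(name): name is "scene" or "top" or "wrist"; returns a dict with "pixels" (480x640x3 uint8, red, green, blue), "range_z" (480x640 float32, m along the optical axis (not along the pixel's ray), 0 where there is no reading), "fx", "fy", "cx", "cy" (pixels), "world_to_cam" (4x4, takes a point from world to camera coordinates). Camera axes: x right, y down, z forward; pixel columns grow to the right and rows downward; lengths in m; the calibration is good to about 2 mm. A picture is of the moment at which its call begins.
- sign_off(): hands the job in; it is judged then, once.
Trained networks look in a picture, given as the dict that the camera call returned (one of the last four; its "shot" number tells which), for a name from the list of things; names that differ only in an ending like _2 or _b are one class to them, and where a whole thing is asked for, a point or a joint stands for the part that bears it (a point fixed in the world has none). Each returns a list of dicts, best first, with "score" (0 to 1); they miss things now and then, are a little off and sometimes report something else, mostly with a low value. They report only what shows in the picture. A call takes as long as a camera call.
- outline_of(thing, picture): "pixels" (480x640 bool, what is visible of it).
- place_of(thing, picture): "xyz" ([x, y, z] in m, in world coordinates, good to about 4 mm: a listed point, or the origin of a listed thing).
The state is a dict: "t": time; "joint_positions": joint angles; "qvel": joint speeds; "joint_torque": joint torques, N m; "tcp_pos": TCP position; "tool_rot": TCP orientation; "force": force on the tool from outside, world axes, zero at the start; "wrist_torque": the same for the moment, N m; "width": opening from 0.0 (shut) to 1.0 (fully open); "finger_force": force on a finger pad.
Only numpy, scipy, OpenCV 4.12 (cv2) and the standard library are available. Lean on these libraries where they do the work, as an engineer would, in place of code of your own. Each camera call takes 0.05 s, during which the arm holds its last target. There are 200 camera calls.

TASK

The dovetailed batten in the planing jig is finished and its fit must be inspected. Pick up the mallet, knock the brass-capped drop stop fully down with it, set the mallet back on the bench, then draw the batten endways out of the jig's cheeks over the sunken stop and hold it up to the inspection camera: dovetail down, one end face centred on the camera's focus point and square to the lens, the rest of the batten trailing away from the lens along its line of sight. Finish while still holding it there, steady; drive the stop with the mallet only, do not bump the camera, and leave the block plane and the tape measure where they lie.

Things in the scene. Friction and masses are not known exactly. Their poses are not given: they have to be found in the camera images.
- jig: Light wooden planing jig, fixed on the bench, 200 (x) x 120 (y) mm, base top 40 mm up. Origin: centre of its underside; x points away from the robot along the track, z up. Track line: y = +28 mm. Two darker undercut cheeks stand at x = +20 to +90 mm, tops 58 mm up; a fence closes the +x end. The batten comes out toward -x and can be lifted once its +x end has passed x = +20 mm (70 mm of travel).
- jig_track (a point): Point on the jig's track between the cheeks: jig x = 55, y = 28 mm, on the bed strip, 44 mm above the bench. Axes as the jig's.
- stop (a joint): Drop stop: dark steel bar across the track just before the batten's -x end, moved by a brass-capped post beside the track. 0 = fully up (bar 16 mm above the bed, batten cannot pass), 0.022 m = fully down on its end stop (bar 6 mm below the bed). A leaf spring grips it: some 8 N drives it down and it stays where knocked. Starts 0 to 4 mm down.
- stop_cap (a point): Centre of the top of the stop's brass cap (29 mm across), jig x = -55, y = -36 mm, so 64 mm to the -y side of the track line; 90 mm above the bench fully up, 68 mm fully down (10 mm above the cheeks' tops). Axes as the jig's.
- batten: Dark wooden batten, 135 mm long (x), 52 mm high (z): upright web 24 mm thick (y) on a dovetail foot 14 mm high, 36 mm wide below, 26 mm at the neck. Origin: centre of its underside. In the jig its axes are the jig's, underside 44 mm and top 96 mm above the bench, web free to grip above 58 mm. 0.08 to 0.18 kg, balanced at its middle; 1.5 mm play per side in the cheeks.
- batten_far (a point): Centre of the batten's end face at its +x end (67.5 mm from the middle, 26 mm above its underside). Axes as the batten's.
- batten_near (a point): Centre of the batten's end face at its -x end (67.5 mm from the middle, 26 mm above its underside). Axes as the batten's. Either end may be shown to the camera.
- mallet: Beech joiner's mallet, 0.5 kg, standing on one striking face (55 x 60 mm) with its handle level. Its y runs along the handle: head at y = -109 to -54 mm, handle to +109; x, through the two striking faces at -50 and +50, is vertical; handle axis x = 0, z = 30 mm, 50 mm above the bench; head top 100 mm up. Handle 28 mm wide, 20 mm high. It just balances; if it tips when set down, no fault.
- mallet_grip (a point): Good place to grip the mallet: on the handle's axis, 35 mm from the mallet's middle toward the head, 19 mm behind the head. Axes as the mallet's.
- mallet_head (a point): Centre of the mallet's head, on the handle's axis, 46 mm beyond point mallet_grip, 50 mm from either striking face. Axes as the mallet's.
- inspection_camera: Inspection camera on a pillar stand fixed on the bench: round steel foot 84 mm across, pillar 358 mm high, camera barrel on its -x side. Origin: centre of the foot's underside; the camera looks to the stand's -x side, roughly toward the robot.
- camera_lens (a point): Centre of the camera's lens glass, in the pale front ring (42 mm across), 220 to 280 mm above the bench. Axes as camera_focus.
- camera_focus (a point): The focus point, in the air 90 mm straight in front of the lens. Axes: -x is the line of sight, from the lens toward the robot and 20 degrees downward; y is level; z is the camera's own up. The shown end face's centre belongs here, the batten's x along this x (either way round; the shown end is the higher one) and its z along this z.
- block_plane: Iron block plane, 155 x 50 x 40 mm, lying at the front of the bench; leave it alone. Origin: centre of its underside.
- tape_measure: Yellow tape measure, 96 x 34 x 63 mm, at the front of the bench; leave it alone. Origin: centre of its underside.

How it is judged:
By the outcome, as a careful person would: the job done as asked, in the order asked, and still so for the second after the job is handed in, while the arm keeps its last pose, push and grip.
It also fails if it takes over 64 s, if anything falls off the work surface, if the arm or the gripper's body presses on something with over 40 N, if the wrist force passes 120 N, or if a joint passes its speed limit or range.

## Working session

There is one attempt and no reset: what is moved stays moved. The work goes in short steps, Python scripts to look and compute and a tool call to move; the robot and the scene stay as the last step left them, time stands still between calls to the robot, and variables do not carry over. Pictures are saved under pics/ and viewed, at most 10 in all, crops included, and the job is handed in when it is done.

Besides the shell and the picture viewer there is one more tool, called after "Emit:" as name(argument=value, ...) on one line, values as JSON. play_rows: Moves the arm, as the interface text tells. Its arguments: {"type":"object","properties":{"travel":{"type":"array"},"yaw":{"type":"array"},"jaw":{"type":"number"},"force":{"type":"number"}},"required":["travel","yaw"]}

```bash
mkdir -p pics; cat > h.py <<'E'
from cell import *
import numpy as np, cv2
from scipy.spatial.transform import Rotation as R
def save(c,n): cv2.imwrite('pics/'+n,cv2.cvtColor(c['pixels'],cv2.COLOR_RGB2BGR))
def cloud(c):
    z=c['range_z'];v,u=np.indices(z.shape)
    P=np.stack([(u-c['cx'])/c['fx']*z,(v-c['cy'])/c['fy']*z,z],-1)
    T=np.linalg.inv(c['world_to_cam']);return P@T[:3,:3].T+T[:3,3]
def pts(c,thing):
    o=outline_of(thing,c)
    if not o: return np.zeros((0,3)),0
    P=cloud(c);m=o[0]['pixels']&(c['range_z']>0);return P[m],o[0]['score']
E
python3 - <<'E'
from h import *
np.set_printoptions(precision=4,suppress=True)
o=get_obs();print(o)
for n in ['scene','top']:
    c=camera(n);save(c,n+'0.png')
    for t in ['jig','jig_track','stop_cap','batten','batten_far','batten_near','mallet','mallet_grip','mallet_head','inspection_camera','camera_lens','camera_focus','block_plane','tape_measure']:
        r=place_of(t,c)
        print(n,t,[(np.array(x['xyz']),round(x['score'],2)) for x in r[:2]])
E
```

```text
{'t': 0.0, 'joint_positions': array([ 1.095 ,  0.0533,  1.6143, -0.    ,  1.476 , -0.119 ]), 'qvel': array([-0.0006,  0.0034, -0.001 , -0.    , -0.0015, -0.0012]), 'joint_torque': array([ -0.0005, -39.3681, -37.018 ,  -0.0002,   0.0072,  -0.    ]), 'tcp_pos': array([0.2181, 0.5852, 0.3027]), 'tool_rot': array([ 0.1774,  0.9841, -0.001 , -0.0003]), 'force': array([ 0.2804, -0.0443,  0.0888]), 'wrist_torque': array([ 0.0449,  0.0194, -0.0136]), 'finger_force': 0.0, 'width': 0.9958650145432377}
scene jig [(array([0.4975, 0.2818, 0.0027]), 0.77)]
scene jig_track [(array([0.55  , 0.3159, 0.044 ]), 0.8)]
scene stop_cap [(array([0.4467, 0.2389, 0.0854]), 0.8)]
scene batten [(array([0.5169, 0.3115, 0.0403]), 0.77), (array([ 0.6134, -0.2721,  0.0029]), 0.3)]
scene batten_far [(array([0.5865, 0.3159, 0.0698]), 0.97), (array([ 0.5388, -0.2739,  0.2589]), 0.33)]
scene batten_near [(array([0.4502, 0.306 , 0.0675]), 0.76)]
scene mallet [(array([ 0.4139, -0.2605,  0.051 ]), 0.63)]
scene mallet_grip [(array([ 0.3757, -0.2396,  0.0514]), 0.85)]
scene mallet_head [(array([ 0.3522, -0.1981,  0.0513]), 
[... 532 characters left out ...]
[(array([0.4482, 0.2408, 0.0901]), 0.56)]
top batten [(array([0.522 , 0.3114, 0.0444]), 0.89)]
top batten_far [(array([0.5869, 0.3162, 0.0765]), 0.7)]
top batten_near [(array([0.45  , 0.3045, 0.0689]), 0.58)]
top mallet []
top mallet_grip [(array([ 0.3718, -0.2423,  0.0489]), 0.64)]
top mallet_head [(array([ 0.3516, -0.2003,  0.0486]), 0.69)]
top inspection_camera [(array([ 0.616 , -0.2697, -0.0029]), 0.74), (array([ 0.5011,  0.2874, -0.0027]), 0.45)]
top camera_lens [(array([ 0.5375, -0.2785,  0.2587]), 0.61)]
top camera_focus []
top block_plane [(array([0.3745, 0.1584, 0.0035]), 0.66), (array([ 0.616 , -0.2749, -0.0029]), 0.46)]
top tape_measure [(array([ 0.3632, -0.1065, -0.0067]), 0.88)]
```

View pics/scene0.png

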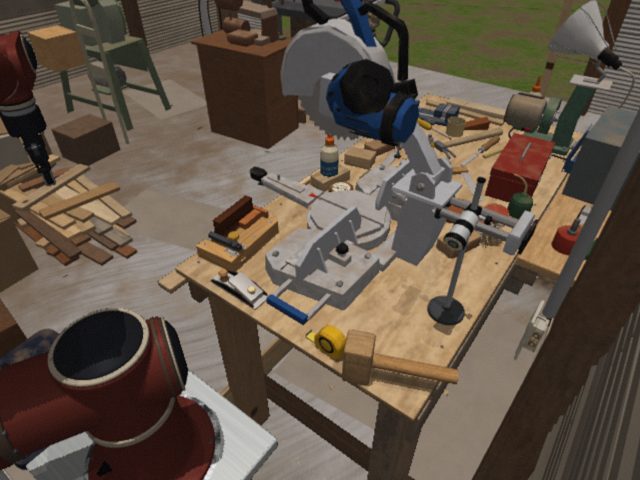

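View pics/top0.png

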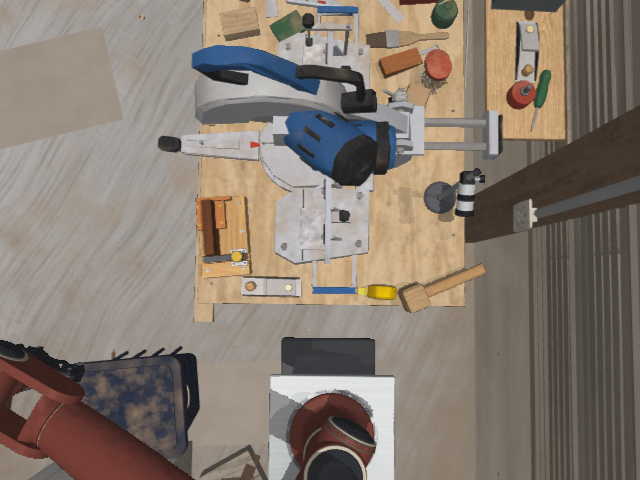

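```bash
python3 - <<'E'
from h import *
np.set_printoptions(precision=4,suppress=True)
from numpy.linalg import svd
def axis(P):
    q=P[:,:2];(c,s,a)=cv2.minAreaRect((q*1000).astype(np.float32));return c,s,a
c=camera('top');print(c['world_to_cam'])
for t in ['batten','mallet','jig','block_plane','tape_measure','stop_cap']:
  for cc in [c]:
    P,s=pts(cc,t)
    if len(P)==0: print(t,'none');continue
    zt=np.percentile(P[:,2],98);Q=P[P[:,2]>zt-.006]
    print(t,s,zt,len(Q),axis(Q),np.median(Q,0))
    if t=='mallet':
        Q=P[(P[:,2]>.045)&(P[:,2]<.068)];print(' handle',len(Q),axis(Q),Q[:,2].max(),np.median(Q,0))
s=camera('scene')
P,_=pts(s,'mallet');Q=P[(P[:,2]>.052)&(P[:,2]<.068)];print('scene mallet',axis(Q))
P,_=pts(s,'batten');Q=P[(P[:,2]>.09)];print('scene batten',axis(Q),Q[:,2].max())
P,_=pts(s,'inspection_camera');
for z0 in [.2,.22,.24,.26,.28,.3,.32]:
    Q=P[abs(P[:,2]-z0)<.01];print(z0,len(Q),Q.min(0) if len(Q) else 0,Q.max(0) if len(Q) else 0)
E
```

```text
[[ 0.0137 -0.9999  0.0082  0.0181]
 [-0.997  -0.0143 -0.0754  0.5064]
 [ 0.0755 -0.0071 -0.9971  1.4582]
 [ 0.      0.      0.      1.    ]]
batten 0.7 0.10250216191626493 294 ((518.9081420898438, 309.2388916015625), (133.02127075195312, 24.623313903808594), 5.502518653869629) [0.5262 0.3102 0.0983]
mallet 0.65 0.10502098217107449 368 ((355.2618713378906, -198.49176025390625), (58.55618667602539, 54.060386657714844), 22.529754638671875) [ 0.3556 -0.1982  0.1018]
 handle 734 ((393.98760986328125, -270.111328125), (55.593780517578125, 219.59767150878906), 26.691402435302734) 0.06795362903926283 [ 0.3986 -0.2966  0.0601]
jig 0.92 0.08709128902200149 109 ((499.930419921875, 298.39398193359375), (174.5541229248047, 76.35728454589844), 30.96906280517578) [0.45   0.2396 0.088 ]
block_plane 0.7 0.04234423772632229 142 ((376.7949523925781, 164.44224548339844), (107.9310531616211, 39.12214660644531), 85.1401596069336) [0.3776 0.1583 0.0395]
tape_measure 0.87 0.06646779744708362 129 ((366.7435302734375, -126.03302001953125), (46.226192474365234, 29.595443725585938), 81.440673828125) [ 0.3672 -0.1254  0.0625]
stop_cap 0.85 0.0932592191249314 56 ((448.3161926269531, 238.02711486816406), (21.377670288085938, 25.123552322387695), 10.880271911621094) [0.4475 0.2385 0.0899]
scene mallet ((522.7522583007812, 299.69683837890625), (29.400245666503906, 144.82168579101562), 87.51986694335938)
scene batten ((518.8502197265625, 309.5673828125), (137.30679321289062, 27.341089248657227), 5.555403232574463) 0.10214563518657593
0.2 26 [ 0.6052 -0.2811  0.1901] [ 0.7515 -0.2598  0.2088]
0.22 5 [ 0.6082 -0.2807  0.2123] [ 0.6115 -0.2798  0.2238]
0.24 18 [ 0.5407 -0.2874  0.243 ] [ 0.544  -0.2639  0.2498]
0.26 150 [ 0.532  -0.2954  0.25  ] [ 0.569  -0.2567  0.2699]
0.28 525 [ 0.5302 -0.3122  0.2703] [ 0.6239 -0.2569  0.29  ]
0.3 280 [ 0.5637 -0.3115  0.29  ] [ 0.6284 -0.2621  0.309 ]
0.32 58 [ 0.6051 -0.281   0.3101] [ 0.6146 -0.2699  0.3299]
```

The scene picture shows the jig and batten at (235,230), the saw in the middle, and the mallet at (400,360). The camera stand is at (455,270), with the lens on its left end. The top picture agrees: jig at (222,235), plane at (270,287), tape at (380,292), mallet head at (413,297).

Next I'll check the heights around the saw and the direction of the camera barrel.

```bash
python3 - <<'E'
from h import *
np.set_printoptions(precision=4,suppress=True,linewidth=160)
c=camera('top');s=camera('scene')
P=np.vstack([cloud(k)[k['range_z']>0] for k in (c,s)])
print('height map rows x .30.., cols y -.40..+.40 step .05')
for x in np.arange(.30,.66,.04):
    print('%.2f'%x,[int(1000*(lambda q:q.max() if len(q) else 0)(P[(abs(P[:,0]-x-.02)<.02)&(abs(P[:,1]-y-.025)<.025)&(P[:,2]<.6),2])) for y in np.arange(-.4,.4,.05)])
for k in (c,s):
    Q,sc=pts(k,'camera_lens');print('lens part',sc,len(Q))
    Q2=Q[(Q[:,2]>.2)&(Q[:,2]<.31)&(Q[:,0]<.6)]
    for x in np.arange(.53,.61,.01):
        q=Q2[abs(Q2[:,0]-x)<.005]
        if len(q)>3: print('%.2f'%x,len(q),q.min(0),q.max(0))
E
```

```text
height map rows x .30.., cols y -.40..+.40 step .05
0.30 [0, 7, 7, 105, 105, 8, 8, 7, 8, 7, 9, 7, 7, 9, 11, -6]
0.34 [0, 8, 66, 108, 107, 74, 59, 63, 61, 55, 41, 45, 40, 8, 11, -2]
0.38 [64, 68, 69, 104, 106, 64, 53, 54, 52, 53, 45, 46, 47, 48, 48, 0]
0.42 [70, 67, 11, 11, 11, 11, 64, 66, 138, 70, 65, 10, 99, 100, 103, -9]
0.46 [0, 9, 12, 13, 9, 10, 76, 117, 157, 75, 77, 7, 90, 103, 103, -10]
0.50 [0, 8, 287, 10, 10, 9, 71, 120, 155, 74, 70, 8, 48, 100, 103, -14]
0.54 [0, 12, 295, 9, 12, 8, 70, 507, 508, 75, 71, 10, 48, 100, 104, 0]
0.58 [-808, 295, 367, 21, 9, 438, 493, 526, 521, 483, 70, 10, 47, 70, 102, -11]
0.62 [-801, 288, 365, 21, 10, 452, 506, 524, 517, 490, 435, 71, 11, 10, 9, -8]
lens part 0.86 821
0.53 12 [ 0.5338 -0.2854  0.2704] [ 0.535  -0.2617  0.2833]
0.54 84 [ 0.5352 -0.2921  0.2633] [ 0.545  -0.2542  0.2876]
0.55 82 [ 0.545  -0.2922  0.2608] [ 0.5546 -0.2538  0.288 ]
0.56 87 [ 0.555  -0.2923  0.258 ] [ 0.5649 -0.2563  0.2914]
0.57 84 [ 0.5651 -0.2905  0.2695] [ 0.575  -0.2561  0.2956]
0.58 89 [ 0.5751 -0.2927  0.2695] [ 0.5849 -0.2553  0.298 ]
0.59 81 [ 0.5852 -0.2901  0.265 ] [ 0.5945 -0.2567  0.3017]
0.60 45 [ 0.5951 -0.2903  0.2799] [ 0.6    -0.257   0.3017]
lens part 0.62 970
0.53 83 [ 0.5307 -0.2894  0.2624] [ 0.535  -0.2572  0.2812]
0.54 218 [ 0.535  -0.2953  0.2423] [ 0.5448 -0.2555  0.2833]
0.55 78 [ 0.5453 -0.2931  0.2675] [ 0.5549 -0.2592  0.2851]
0.56 104 [ 0.555  -0.2922  0.2613] [ 0.565  -0.2585  0.2885]
0.57 97 [ 0.565  -0.2932  0.2645] [ 0.575  -0.2584  0.2916]
0.58 90 [ 0.575  -0.2928  0.2697] [ 0.5847 -0.2597  0.295 ]
0.59 93 [ 0.585 -0.293  0.272] [ 0.5948 -0.2579  0.2987]
0.60 40 [ 0.595  -0.2929  0.2831] [ 0.5996 -0.2597  0.2995]
```

Emit:
play_rows(travel=[[0,0,-2],[0,0,-2],[0,0,-2],[-5,-3,0],[-5,-3,0],[-4,-3,0]], yaw=[0,0,0,0,0,0])

```text
t: 3.0
tcp_pos: [0.3192, 0.4511, 0.3658]
tool_rot: [0.178, 0.984, 0.001, 0.001]
force: [-0.1, -0.4, -0.1]
width: 1.003
finger_force: 0.0
```

```bash
cat >> h.py <<'E'
def plan(way,mm=50,rad=.17,start=None):
    """way: list of (x,y,z,theta_deg of tool x). Tool down. prints rows"""
    o=get_obs();p=np.array(o['tcp_pos']);M=R.from_quat(o['tool_rot']).as_matrix();th=np.arctan2(M[1,0],M[0,0])
    if start is not None: p=np.array(start[:3]);th=np.radians(start[3])
    print('at',p.round(4),np.degrees(th).round(1),'j6',np.array(o['joint_positions'])[5].round(2))
    T=[];Y=[]
    for w in way:
        w=list(w);d=np.array(w[:3])-p;dt=(np.radians(w[3])-th+np.pi)%(2*np.pi)-np.pi
        n=max(1,int(np.ceil(max(np.linalg.norm(d)*1000/mm,abs(dt)/rad))))
        for i in range(n):
            s=d/n;c_,s_=np.cos(th),np.sin(th)
            T.append([round(100*(c_*s[0]+s_*s[1]),1),round(100*(s_*s[0]-c_*s[1]),1),round(-100*s[2],1)]);Y.append(round(-dt/n,3))
            th+=dt/n
        p=np.array(w[:3])
    for i in range(0,len(T),8): print(T[i:i+8],Y[i:i+8])
E
python3 - <<'E'
from h import *
plan([(.40,.2,.33,140),(.40,-.05,.30,120),(.374,-.241,.25,115.5)])
E
```

```text
at [0.3192 0.4511 0.3658] 159.5 j6 -0.39
[[np.float64(-2.7), np.float64(-3.5), np.float64(0.6)], [np.float64(-2.9), np.float64(-3.3), np.float64(0.6)], [np.float64(-3.1), np.float64(-3.1), np.float64(0.6)], [np.float64(-3.3), np.float64(-2.9), np.float64(0.6)], [np.float64(-3.4), np.float64(-2.7), np.float64(0.6)], [np.float64(-3.6), np.float64(-2.5), np.float64(0.6)], [np.float64(-2.7), np.float64(-3.2), np.float64(0.5)], [np.float64(-2.9), np.float64(-3.0), np.float64(0.5)]] [np.float64(0.057), np.float64(0.057), np.float64(0.057), np.float64(0.057), np.float64(0.057), np.float64(0.057), np.float64(0.058), np.float64(0.058)]
[[np.float64(-3.0), np.float64(-2.9), np.float64(0.5)], [np.float64(-3.2), np.float64(-2.7), np.float64(0.5)], [np.float64(-3.3), np.float64(-2.5), np.float64(0.5)], [np.float64(-3.5), np.float64(-2.3), np.float64(0.5)], [np.float64(-3.8), np.float64(-3.0), np.float64(1.2)], [np.float64(-3.9), np.float64(-2.9), np.float64(1.2)], [np.float64(-3.9), np.float64(-2.8), np.float64(1.2)], [np.float64(-4.0), np.float64(-2.7), np.float64(1.2)]] [np.float64(0.058), np.float64(0.058), np.float64(0.058), np.float64(0.058), np.float64(0.02), np.float64(0.02), np.float64(0.02), np.float64(0.02)]
```

Emit:
play_rows(travel=[[-2.7,-3.5,0.6],[-2.9,-3.3,0.6],[-3.1,-3.1,0.6],[-3.3,-2.9,0.6],[-3.4,-2.7,0.6],[-3.6,-2.5,0.6],[-2.7,-3.2,0.5],[-2.9,-3.0,0.5]], yaw=[0.057,0.057,0.057,0.057,0.057,0.057,0.058,0.058])

```text
t: 4.0
tcp_pos: [0.4, 0.1172, 0.3196]
tool_rot: [0.397, 0.918, 0.001, 0.001]
force: [0.8, -0.4, -1.0]
width: 0.999
finger_force: 0.0
```

Emit:
play_rows(travel=[[-3.0,-2.9,0.5],[-3.2,-2.7,0.5],[-3.3,-2.5,0.5],[-3.5,-2.3,0.5],[-3.8,-3.0,1.2],[-3.9,-2.9,1.2],[-3.9,-2.8,1.2],[-4.0,-2.7,1.2]], yaw=[0.058,0.058,0.058,0.058,0.02,0.02,0.02,0.02])

```text
t: 5.0
tcp_pos: [0.3723, -0.2419, 0.2516]
tool_rot: [0.535, 0.845, -0.0, 0.002]
force: [1.4, 0.3, -0.3]
width: 0.996
finger_force: 0.0
```

```bash
sed -i 's/T.append(\[\(.*\)\]);Y.append(round(-dt\/n,3))/T.append([float(v) for v in (\1)]);Y.append(float(round(-dt\/n,3)))/' h.py
python3 - <<'E'
from h import *
np.set_printoptions(precision=4,suppress=True)
plan([(.374,-.241,.20,115.5)])
c=camera('wrist');save(c,'w1.png')
for t in ['mallet_grip','mallet_head']: print(t,[(np.array(x['xyz']),round(x['score'],2)) for x in place_of(t,c)[:2]])
P,s=pts(c,'mallet');print(s,len(P))
Q=P[(P[:,2]>.052)&(P[:,2]<.066)]
print(cv2.minAreaRect((Q[:,:2]*1000).astype(np.float32)),cv2.fitLine((Q[:,:2]*1000).astype(np.float32),cv2.DIST_HUBER,0,.01,.01).ravel())
H=P[P[:,2]>.093];print('head',len(H),cv2.minAreaRect((H[:,:2]*1000).astype(np.float32)),np.median(H,0))
E
```

```text
at [ 0.3723 -0.2419  0.2516] 115.4 j6 -1.19
[[0.0, 0.1, 2.6], [0.0, 0.1, 2.6]] [-0.001, -0.001]
mallet_grip [(array([ 0.3724, -0.2418,  0.0494]), 0.79)]
mallet_head []
0.77 17130
((395.9693603515625, -301.18218994140625), (28.070619583129883, 156.02732849121094), 23.37271499633789) [   0.3962   -0.9181  393.4971 -295.4804]
head 10006 ((351.2618408203125, -197.6453399658203), (60.26339340209961, 55.149654388427734), 23.114290237426758) [ 0.3504 -0.196   0.1007]
```

```bash
python3 - <<'E'
from h import *
plan([(.3695,-.2405,.16,113.3),(.3695,-.2405,.108,113.3)],mm=30)
E
```

```text
at [ 0.3724 -0.2406  0.251 ] 115.3 j6 -1.18
[[0.0, -0.1, 2.3], [0.0, -0.1, 2.3], [0.0, -0.1, 2.3], [0.0, -0.1, 2.3], [0.0, 0.0, 2.6], [0.0, 0.0, 2.6]] [0.009, 0.009, 0.009, 0.009, -0.0, -0.0]
```

Emit:
play_rows(travel=[[0.1,-0.1,2.3],[0,-0.1,2.3],[0,-0.1,2.3],[0,0,2.3],[0,0,2.5],[0,0,2.5],[0,0,0]], yaw=[0.009,0.009,0.009,0.009,0,0,0])

```text
t: 6.08
tcp_pos: [0.369, -0.2386, 0.1071]
tool_rot: [0.548, 0.836, 0.0, -0.002]
force: [-0.5, 0.5, -0.4]
width: 1.001
finger_force: 0.0
```

Emit:
play_rows(travel=[[0,0,0],[0,0,0],[0,0,0],[0,0,0],[0,0,0],[0,0,0]], yaw=[0,0,0,0,0,0], jaw=1, force=110)

```text
t: 6.82
tcp_pos: [0.3701, -0.2409, 0.1093]
tool_rot: [0.549, 0.836, 0.0, 0.001]
force: [1.3, 1.2, 7.1]
width: 0.304
finger_force: 108.3
```

Emit:
play_rows(travel=[[0,0,-2],[0,0,-4],[0,0,-5],[0,0,-5],[0,0,0]], yaw=[0,0,0,0,0])

```text
t: 7.45
tcp_pos: [0.3704, -0.2414, 0.2717]
tool_rot: [0.549, 0.836, -0.001, 0.004]
force: [-0.0, -0.2, -4.1]
width: 0.306
finger_force: 109.5
```

```bash
python3 - <<'E'
from h import *
c=camera('wrist');save(c,'w2.png')
s=camera('scene');save(s,'s2.png')
P,sc=pts(s,'mallet');print(sc,P.min(0),P.max(0))
plan([(.37,-.1,.33,90),(.37,.06,.33,60),(.4155,.2065,.25,45)])
E
```

```text
0.87 [ 0.31440474 -0.37936324 -0.05677285] [ 0.66102084 -0.13000134  0.26226378]
at [ 0.3682 -0.2394  0.2649] 113.4 j6 -1.15
[[3.2, 1.4, -1.6], [3.3, 1.1, -1.6], [3.4, 0.7, -1.6], [3.5, 0.4, -1.6], [4.0, 0.0, -0.0], [4.0, -0.5, -0.0], [3.9, -1.0, -0.0], [3.7, -1.5, -0.0]] [0.102, 0.102, 0.102, 0.102, 0.131, 0.131, 0.131, 0.131]
[[3.7, -0.8, 2.0], [3.7, -1.1, 2.0], [3.6, -1.3, 2.0], [3.5, -1.6, 2.0]] [0.065, 0.065, 0.065, 0.065]
```

Emit:
play_rows(travel=[[3.2,1.4,-1.6],[3.3,1.1,-1.6],[3.4,0.7,-1.6],[3.5,0.4,-1.0],[4.0,0,0],[4.0,-0.5,0],[3.9,-1.0,0],[3.7,-1.5,0]], yaw=[0.102,0.102,0.102,0.102,0.131,0.131,0.131,0.131])

```text
t: 8.6
tcp_pos: [0.3702, 0.0612, 0.3222]
tool_rot: [0.867, 0.498, -0.003, -0.002]
force: [-0.3, 0.9, -4.6]
width: 0.302
finger_force: 109.3
```

Emit:
play_rows(travel=[[3.7,-0.8,2.0],[3.7,-1.1,2.0],[3.6,-1.3,2.0],[3.5,-1.6,2.0],[0,0,0]], yaw=[0.065,0.065,0.065,0.065,0])

```text
t: 9.22
tcp_pos: [0.4144, 0.2071, 0.2397]
tool_rot: [0.923, 0.385, -0.006, -0.001]
force: [0.4, -1.2, -4.9]
width: 0.304
finger_force: 109.6
```

```bash
python3 - <<'E'
from h import *
np.set_printoptions(precision=4,suppress=True)
plan([(.4155,.2065,.21,45)],mm=20)
s=camera('scene');save(s,'s3.png')
t=camera('top');P,sc=pts(t,'mallet')
H=P[P[:,2]>.19];print(sc,len(P),H[:,2].max() if len(H) else 0,cv2.minAreaRect((H[:,:2]*1000).astype(np.float32)) if len(H) else 0)
print([(np.array(x['xyz']),round(x['score'],2)) for x in place_of('mallet_head',t)[:2]],[(np.array(x['xyz']),round(x['score'],2)) for x in place_of('mallet_head',s)[:2]])
E
```

```text
at [0.4144 0.2071 0.2397] 45.3 j6 1.08
[[0.0, 0.1, 1.5], [0.0, 0.1, 1.5]] [0.002, 0.002]
0.78 458 0.4563315125010059 ((400.20489501953125, 168.89630126953125), (216.75392150878906, 33.573394775390625), 36.535797119140625)
[(array([ 0.5391, -0.2753,  0.2557]), 0.37)] [(array([0.4467, 0.2403, 0.1802]), 0.68), (array([ 0.6114, -0.2747,  0.004 ]), 0.5)]
```

View pics/s3.png

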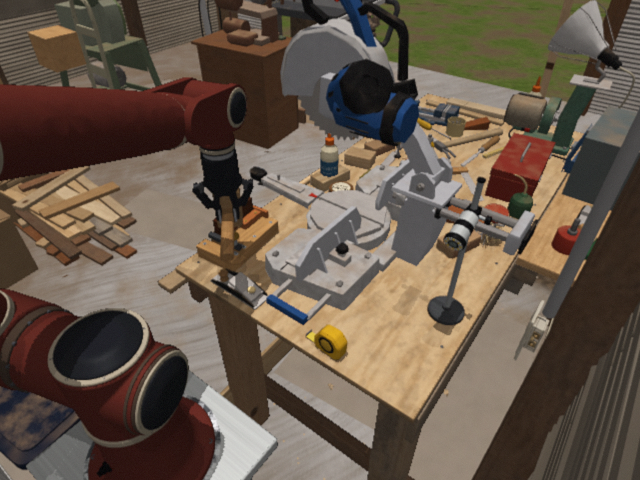

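The mallet head hangs over the brass cap at about (228,225), with the handle pointing toward the robot and clear of everything. Now I'll press down.

Emit:
play_rows(travel=[[0,0,1.0],[0,0,1.0],[0,0,1.0],[0,0,1.0],[0,0,0.5],[0,0,0.5]], yaw=[0,0,0,0,0,0])

```text
t: 10.22
tcp_pos: [0.417, 0.2062, 0.1958]
tool_rot: [0.924, 0.383, -0.0, 0.0]
force: [-1.9, -1.0, 1.4]
width: 0.303
finger_force: 110.5
```

Emit:
play_rows(travel=[[0,0,0.4],[0,0,0.4],[0,0,0.2],[0,0,0.2],[0,0,0]], yaw=[0,0,0,0,0])

```text
t: 10.85
tcp_pos: [0.4173, 0.2063, 0.184]
tool_rot: [0.924, 0.383, 0.001, 0.0]
force: [-0.8, -1.2, 0.7]
width: 0.301
finger_force: 110.3
```

Emit:
play_rows(travel=[[0,0,0.3],[0,0,0.3],[0,0,0.3],[0,0,0]], yaw=[0,0,0,0])

```text
t: 11.35
tcp_pos: [0.4174, 0.2062, 0.1769]
tool_rot: [0.924, 0.383, -0.0, 0.0]
force: [-6.3, -4.9, 12.9]
width: 0.309
finger_force: 112.1
```

Emit:
play_rows(travel=[[0,0,0.3],[0,0,0.2],[0,0,0.2],[0,0,0]], yaw=[0,0,0,0])

```text
t: 11.85
tcp_pos: [0.4179, 0.2061, 0.1764]
tool_rot: [0.923, 0.384, -0.002, 0.001]
force: [-27.7, -13.5, 49.4]
width: 0.304
finger_force: 117.0
```

Emit:
play_rows(travel=[[0,0,-1.5],[0,0,-3],[0,0,-5],[0,0,-5],[0,0,0]], yaw=[0,0,0,0,0])

```text
t: 12.48
tcp_pos: [0.4184, 0.2068, 0.3165]
tool_rot: [0.924, 0.383, 0.004, 0.0]
force: [0.6, -0.3, -4.8]
width: 0.3
finger_force: 110.0
```

```bash
python3 - <<'E'
from h import *
np.set_printoptions(precision=4,suppress=True)
s=camera('scene');save(s,'s4.png')
c=camera('wrist');save(c,'w4.png')
P,sc=pts(c,'mallet');o=get_obs();z=o['tcp_pos'][2]
print(sc,len(P));d=np.array([.707,.707])
u=(P[:,:2]-o['tcp_pos'][:2])@d
for a in np.arange(-.15,.09,.02):
    q=P[abs(u-a)<.01]
    if len(q)>10: print(round(a,2),len(q),np.percentile(q[:,2],[5,50,95])-z)
for t in ['stop_cap']:
    print([(np.array(x['xyz']),round(x['score'],2)) for x in place_of(t,s)[:2]])
plan([(.37,.06,.33,60),(.37,-.1,.33,90),(.3700,-.2409,.25,113.3)])
E
python3 -c "
import cv2,numpy as np
a=cv2.imread('pics/w4.png');b=cv2.imread('pics/s4.png')[150:300,150:330]
b=cv2.resize(b,(360,300));a=cv2.resize(a,(400,300))
cv2.imwrite('pics/m4.png',np.hstack([a,b]))"
```

```text
0 0
[(array([0.4473, 0.2393, 0.068 ]), 0.62)]
at [0.4158 0.2058 0.3091] 45.1 j6 1.08
[[-3.4, 1.8, -0.5], [-3.5, 1.5, -0.5], [-3.6, 1.3, -0.5], [-3.7, 1.1, -0.5], [-3.5, 2.0, -0.0], [-3.7, 1.5, -0.0], [-3.9, 1.0, -0.0], [-4.0, 0.5, -0.0]] [-0.065, -0.065, -0.065, -0.065, -0.131, -0.131, -0.131, -0.131]
[[-3.5, 0.0, 2.0], [-3.5, -0.4, 2.0], [-3.4, -0.7, 2.0], [-3.4, -1.1, 2.0]] [-0.102, -0.102, -0.102, -0.102]
```

View pics/m4.png

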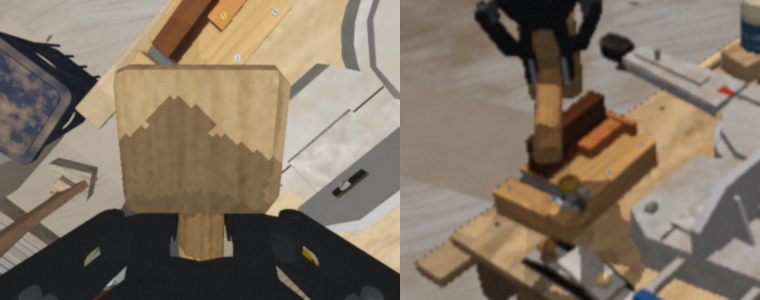

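Left half: the head top is visible in the grip. Right half: the cap is sunk at (570,183), and the network puts it at z = 0.068, which is fully down. I'll carry the mallet back and measure its tilt on the way.

Emit:
play_rows(travel=[[-3.4,1.8,-0.5],[-3.5,1.5,-0.5],[-3.6,1.3,-0.5],[-3.7,1.1,-0.5],[-3.5,2.0,0],[-3.7,1.5,0],[-3.9,1.0,0],[-4.0,0.5,0]], yaw=[-0.065,-0.065,-0.065,-0.065,-0.131,-0.131,-0.131,-0.131])

```text
t: 13.68
tcp_pos: [0.3689, -0.102, 0.33]
tool_rot: [0.706, 0.709, -0.001, -0.002]
force: [1.1, 0.3, -5.9]
width: 0.305
finger_force: 109.8
```

Emit:
play_rows(travel=[[-3.5,0,2.0],[-3.5,-0.4,2.0],[-3.4,-0.7,2.0],[-3.4,-1.1,2.0],[0,0,0]], yaw=[-0.102,-0.102,-0.102,-0.102,0])

```text
t: 14.3
tcp_pos: [0.3672, -0.242, 0.2479]
tool_rot: [0.55, 0.835, 0.001, -0.004]
force: [-0.2, 0.1, -4.7]
width: 0.305
finger_force: 109.6
```

```bash
python3 - <<'E'
from h import *
np.set_printoptions(precision=4,suppress=True)
c=camera('wrist');o=get_obs();P=cloud(c);z=o['tcp_pos'][2]
Q=P[60:320,190:460].reshape(-1,3);Q=Q[(Q[:,2]>z-.08)&(Q[:,2]<z+.03)]
M=R.from_quat(o['tool_rot']).as_matrix();L=(Q-o['tcp_pos'])@M
print(len(L),np.percentile(L,[5,50,95],axis=0))
A=np.c_[L[:,:2],np.ones(len(L))];k=np.linalg.lstsq(A,L[:,2],rcond=None)[0];print('head top plane, slope deg',np.degrees(np.arctan(k[:2])),k[2])
for n in ['top','scene']:
    t=camera(n);P,sc=pts(t,'mallet');L=(P-o['tcp_pos'])@M;L=L[abs(L[:,1])<.03]
    print(n,sc,len(L))
    for a in np.arange(-.16,.1,.02):
        q=L[(abs(L[:,0]-a)<.01)&(L[:,2]>0)]
        if len(q)>5: print(round(a,2),len(q),np.percentile(q[:,2],[5,50,95]))
plan([(.3700,-.2409,.109,113.3)],mm=30)
E
```

```text
56713 [[ 0.0298 -0.0259  0.0088]
 [ 0.0526 -0.0012  0.0098]
 [ 0.0716  0.0237  0.0128]]
head top plane, slope deg [1.0005 0.7601] 0.009211700536505517
top 0.75 473
-0.14 61 [0.0443 0.0487 0.053 ]
-0.12 102 [0.0449 0.0492 0.0543]
-0.1 23 [0.0467 0.0492 0.0527]
0.02 16 [0.0036 0.0099 0.013 ]
0.04 64 [0.0036 0.0089 0.0145]
0.06 118 [0.005  0.0095 0.0392]
0.08 89 [0.0126 0.0488 0.0895]
scene 0.75 3164
-0.14 159 [0.0446 0.0472 0.058 ]
-0.12 197 [0.0452 0.0473 0.0584]
-0.1 198 [0.0448 0.0474 0.0586]
-0.08 195 [0.0449 0.0474 0.0586]
-0.06 190 [0.0448 0.0472 0.059 ]
-0.04 189 [0.0448 0.0477 0.0589]
-0.02 137 [0.0452 0.0478 0.0592]
0.02 483 [0.0054 0.0297 0.094 ]
0.04 696 [0.0051 0.0211 0.0943]
0.06 670 [0.0053 0.0209 0.0932]
0.08 46 [0.0085 0.0323 0.0863]
at [ 0.3692 -0.241   0.2528] 113.4 j6 -1.16
[[-0.0, 0.0, 2.9], [-0.0, 0.0, 2.9], [-0.0, 0.0, 2.9], [-0.0, 0.0, 2.9], [-0.0, 0.0, 2.9]] [0.0, 0.0, 0.0, 0.0, 0.0]
```

Emit:
play_rows(travel=[[0,0,4],[0,0,4],[0,0,3],[0,0,2],[0,0,0.8],[0,0,0.4],[0,0,0]], yaw=[0,0,0,0,0,0,0])

```text
t: 15.42
tcp_pos: [0.3696, -0.2419, 0.1118]
tool_rot: [0.549, 0.836, -0.0, 0.001]
force: [0.2, -0.0, -4.3]
width: 0.302
finger_force: 109.6
```

Emit:
play_rows(travel=[[0,0,0.2],[0,0,0.1],[0,0,0]], yaw=[0,0,0])

```text
t: 15.8
tcp_pos: [0.3697, -0.2423, 0.1093]
tool_rot: [0.549, 0.836, -0.0, 0.001]
force: [-0.8, 1.1, 3.6]
width: 0.307
finger_force: 110.7
```

Emit:
play_rows(travel=[[0,0,0],[0,0,0],[0,0,0],[0,0,0],[0,0,-1],[0,0,-3],[0,0,-5],[0,0,-5]], yaw=[0,0,0,0,0,0,0,0], jaw=0, force=40)

```text
t: 16.8
tcp_pos: [0.3688, -0.2414, 0.2498]
tool_rot: [0.549, 0.836, -0.0, 0.0]
force: [-0.3, -0.6, -0.7]
width: 1.002
finger_force: 0.0
```

```bash
python3 - <<'E'
from h import *
np.set_printoptions(precision=4,suppress=True)
c=camera('wrist');P,s=pts(c,'mallet');print(s,P[:,2].max(),P.min(0),P.max(0));save(c,'w5.png')
plan([(.37,-.08,.30,80),(.37,.1,.30,30),(.44,.305,.25,5.5)])
E
```

```text
0.79 0.1032975901898312 [ 0.2575 -0.5928 -0.8226] [ 0.5516 -0.1605  0.1033]
at [ 0.3713 -0.2437  0.2558] 113.4 j6 -1.16
[[3.8, 1.6, -1.1], [4.0, 1.0, -1.1], [4.1, 0.4, -1.1], [4.1, -0.2, -1.1], [3.0, -0.5, -0.0], [2.8, -0.9, -0.0], [2.7, -1.3, -0.0], [2.5, -1.7, -0.0]] [0.146, 0.146, 0.146, 0.146, 0.145, 0.145, 0.145, 0.145]
[[2.2, -2.1, -0.0], [1.9, -2.4, -0.0], [3.3, -2.9, 1.0], [3.0, -3.1, 1.0], [2.7, -3.4, 1.0], [2.4, -3.6, 1.0], [2.1, -3.8, 1.0]] [0.145, 0.145, 0.086, 0.086, 0.086, 0.086, 0.086]
```

Emit:
play_rows(travel=[[3.8,1.6,-1.1],[4.0,1.0,-1.1],[4.1,0.4,-1.1],[4.1,-0.2,-1.1],[3.0,-0.5,0],[2.8,-0.9,0],[2.7,-1.3,0],[2.5,-1.7,0]], yaw=[0.146,0.146,0.146,0.146,0.145,0.145,0.145,0.145])

```text
t: 17.9
tcp_pos: [0.3677, 0.044, 0.292]
tool_rot: [0.919, 0.394, 0.0, 0.0]
force: [-0.2, 0.1, -0.4]
width: 0.998
finger_force: 0.0
```

Emit:
play_rows(travel=[[2.2,-2.1,0],[1.9,-2.4,0],[3.3,-2.9,1.0],[3.0,-3.1,1.0],[2.7,-3.4,1.0],[2.4,-3.6,1.0],[2.1,-3.8,1.0],[0,0,0]], yaw=[0.145,0.145,0.086,0.086,0.086,0.086,0.086,0])

```text
t: 18.9
tcp_pos: [0.4366, 0.3116, 0.2403]
tool_rot: [0.999, 0.049, -0.001, 0.001]
force: [-0.9, -0.3, -0.0]
width: 0.995
finger_force: 0.0
```

```bash
python3 - <<'E'
from h import *
np.set_printoptions(precision=4,suppress=True)
c=camera('wrist');save(c,'w6.png');P,s=pts(c,'batten');print(s,len(P))
z=np.percentile(P[:,2],95);Q=P[abs(P[:,2]-z)<.008];print(z,cv2.minAreaRect((Q[:,:2]*1000).astype(np.float32)),Q[:,:2].min(0),Q[:,:2].max(0))
print(cv2.fitLine((Q[:,:2]*1000).astype(np.float32),cv2.DIST_HUBER,0,.01,.01).ravel())
t=camera('top');P,s=pts(t,'mallet');H=P[P[:,2]>.09];print(s,cv2.minAreaRect((H[:,:2]*1000).astype(np.float32)),H[:,2].max())
print(place_of('stop_cap',c)[:1])
plan([(.52,.3095,.20,5.5)])
E
```

```text
0.64 11130
0.09809010738264294 ((505.0901794433594, 310.9933776855469), (110.14094543457031, 24.113365173339844), 5.426761150360107) [0.4498 0.2943] [0.5608 0.328 ]
[  0.995    0.0997 509.2869 311.5476]
0.78 ((354.30975341796875, -201.21066284179688), (59.30451202392578, 55.43332290649414), 23.07282829284668) 0.10973369316641723
[{'xyz': [0.4472, 0.2363, 0.0681], 'score': 0.88}]
at [0.4369 0.3092 0.2425] 5.4 j6 1.95
[[4.1, 0.4, 2.1], [4.1, 0.4, 2.1]] [-0.001, -0.001]
```

View pics/w6.png

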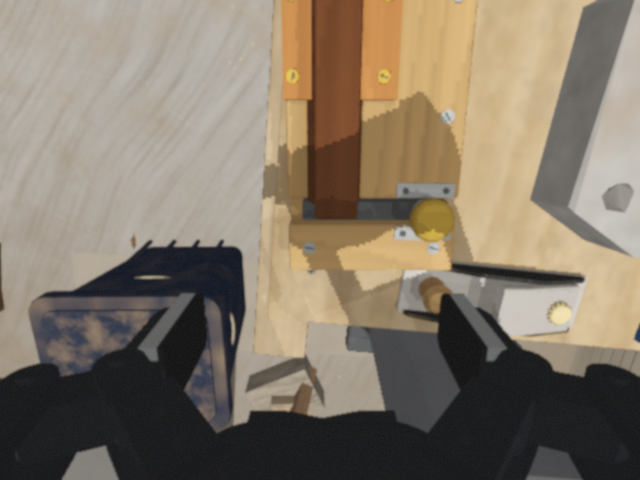

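The mallet stands back in its place with its head at (0.354, -0.201). In this view the batten runs down column 335, its near end at row 215. The stop bar at (355,208) is sunk beside the cap at (432,220). Next I'll grip the batten's middle.

```bash
python3 - <<'E'
from h import *
np.set_printoptions(precision=4,suppress=True)
c=camera('wrist');P=cloud(c)
for u,v in [(370,250),(340,240),(420,265),(420,150),(340,290),(300,300),(355,208),(295,180)]: print(u,v,P[v,u])
plan([(.518,.311,.17,5.5),(.518,.311,.136,5.5)],mm=40)
E
```

```text
370 250 [0.4151 0.2725 0.0418]
340 240 [0.4205 0.2952 0.0412]
420 265 [0.4062 0.2335 0.0397]
420 150 [0.4898 0.2477 0.0413]
340 290 [0.3627 0.2871 0.0011]
300 300 [0.3498 0.3209 0.0009]
355 208 [0.4447 0.2868 0.0386]
295 180 [0.4609 0.3312 0.0392]
at [0.4369 0.3092 0.2425] 5.4 j6 1.95
[[2.7, 0.2, 2.4], [2.7, 0.2, 2.4], [2.7, 0.2, 2.4], [0.0, 0.0, 3.4]] [-0.001, -0.001, -0.001, -0.0]
```

Emit:
play_rows(travel=[[2.7,0.2,2.4],[2.7,0.2,2.4],[2.7,0.2,2.4],[0,0,2.0],[0,0,1.4],[0,0,0]], yaw=[0,0,0,0,0,0])

```text
t: 19.95
tcp_pos: [0.5166, 0.3112, 0.1346]
tool_rot: [0.999, 0.047, -0.001, 0.0]
force: [-0.5, -0.1, 0.5]
width: 0.997
finger_force: 0.0
```

Emit:
play_rows(travel=[[0,0,0],[0,0,0],[0,0,0],[0,0,0],[0,0,0],[0,0,0]], yaw=[0,0,0,0,0,0], jaw=1, force=50)

```text
t: 20.7
tcp_pos: [0.5185, 0.3117, 0.1367]
tool_rot: [0.999, 0.047, 0.0, -0.0]
force: [-1.6, -3.1, 5.7]
width: 0.272
finger_force: 50.6
```

Emit:
play_rows(travel=[[0,0,-0.1],[-0.5,0,0],[-1,0,0],[-1,0,0],[0,0,0]], yaw=[0,0,0,0,0])

```text
t: 21.32
tcp_pos: [0.4918, 0.3092, 0.1368]
tool_rot: [0.999, 0.048, -0.001, 0.0]
force: [-1.9, -0.2, 2.6]
width: 0.272
finger_force: 50.2
```

Emit:
play_rows(travel=[[-1,0,0],[-1,0,0],[-1,0,0],[-1,0,0],[-1,0,0],[-0.6,0,0],[0,0,0]], yaw=[0,0,0,0,0,0,0])

```text
t: 22.2
tcp_pos: [0.4369, 0.3039, 0.1368]
tool_rot: [0.999, 0.048, -0.0, 0.0]
force: [0.5, 0.6, -1.7]
width: 0.271
finger_force: 49.8
```

```bash
cat > b.py <<'E'
from h import *
np.set_printoptions(precision=4,suppress=True)
def batten():
    o=get_obs();res=[]
    for n in ['scene','wrist']:
        c=camera(n)
        print(n,{t:[(np.array(x['xyz']).round(4),round(x['score'],2)) for x in place_of(t,c)[:1]] for t in ['batten_near','batten_far','batten']})
        P,s=pts(c,'batten')
        if len(P)<50: continue
        M=R.from_quat(o['tool_rot']).as_matrix();L=(P-o['tcp_pos'])@M
        L=L[(abs(L[:,0])<.1)&(abs(L[:,1])<.03)&(L[:,2]>.0)&(L[:,2]<.15)]
        print(' n',s,len(L),'tool-frame range',np.percentile(L,[1,50,99],axis=0).round(4).tolist())
        B=np.arange(-.075,.08,.01)
        E=[(x,np.percentile(q[:,2],4),len(q)) for x in B for q in [L[abs(L[:,0]-x)<.005]] if len(q)>15]
        print(' top edge',[(round(x,3),round(z,4),k) for x,z,k in E])
    return o
E
python3 - <<'E'
from b import *
batten()
E
```

```text
scene {'batten_near': [(array([0.368 , 0.2957, 0.0686]), 0.88)], 'batten_far': [(array([0.5048, 0.3073, 0.0728]), 0.74)], 'batten': [(array([0.4319, 0.3053, 0.0381]), 0.74)]}
 n 0.72 833 tool-frame range [[-0.068, -0.0113, 0.0368], [-0.0273, 0.0125, 0.0654], [0.066, 0.0201, 0.0924]]
 top edge [(np.float64(-0.065), np.float64(0.0387), 155), (np.float64(-0.055), np.float64(0.0377), 80), (np.float64(-0.045), np.float64(0.0373), 86), (np.float64(-0.035), np.float64(0.038), 75), (np.float64(-0.025), np.float64(0.0377), 79), (np.float64(-0.015), np.float64(0.0379), 75), (np.float64(-0.005), np.float64(0.0376), 48), (np.float64(0.005), np.float64(0.0418), 24), (np.float64(0.015), np.float64(0.0724), 18), (np.float64(0.025), np.float64(0.057), 34), (np.float64(0.035), np.float64(0.0577), 36), (np.float64(0.045), np.float64(0.054), 43), (np.float64(0.055), np.float64(0.0473), 47), (np.float64(0.065), np.float64(0.0464), 31)]
wrist {'batten_near': [], 'batten_far': [(array([0.4993, 0.3118, 0.0674]), 0.75)], 'batten': [(array([0.4377, 0.3082, 0.0496]), 0.85)]}
 n 0.58 23022 tool-frame range [[-0.0261, -0.0178, 0.0384], [0.0285, -0.0007, 0.0398], [0.0669, 0.0164, 0.0902]]
 top edge [(np.float64(-0.065), np.float64(0.0887), 43), (np.float64(-0.055), np.float64(0.0889), 30), (np.float64(-0.025), np.float64(0.0388), 1196), (np.float64(-0.015), np.float64(0.0388), 1837), (np.float64(-0.005), np.float64(0.0388), 1915), (np.float64(0.005), np.float64(0.0387), 2086), (np.float64(0.015), np.float64(0.0387), 2308), (np.float64(0.025), np.float64(0.0387), 2466), (np.float64(0.035), np.float64(0.0387), 2650), (np.float64(0.045), np.float64(0.0387), 2809), (np.float64(0.055), np.float64(0.0387), 3076), (np.float64(0.065), np.float64(0.0387), 2606)]
```

Emit:
play_rows(travel=[[0,0,-1],[-1.5,0,-1],[-2,0,0],[-2,0,0],[-0.7,0,0],[0,0,1],[0,0,0.8],[0,0,0]], yaw=[0,0,0,0,0,0,0,0])

```text
t: 23.7
tcp_pos: [0.3755, 0.2977, 0.1376]
tool_rot: [0.999, 0.047, -0.001, 0.001]
force: [-0.9, -0.2, -2.0]
width: 0.275
finger_force: 49.7
```

Emit:
play_rows(travel=[[0,0,0.3],[0,0,0.3],[0,0,0.2],[0,0,0.2],[0,0,0.2],[0,0,0]], yaw=[0,0,0,0,0,0], force=30)

```text
t: 24.45
tcp_pos: [0.3767, 0.299, 0.1325]
tool_rot: [0.999, 0.047, -0.0, 0.0]
force: [-16.3, -8.5, 32.0]
width: 0.271
finger_force: 54.4
```

```bash
cat > tilt.py <<'E'
from h import *
np.set_printoptions(precision=4,suppress=True)
def tilt(name=None):
    o=get_obs();c=camera('wrist')
    if name: save(c,name)
    P,s=pts(c,'batten');M=R.from_quat(o['tool_rot']).as_matrix();L=(P-o['tcp_pos'])@M
    L=L[(abs(L[:,1])<.009)&(L[:,0]>-.03)&(L[:,0]<.08)&(L[:,2]<.08)]
    k,b=np.polyfit(L[:,0],L[:,2],1)
    for _ in range(4):
        m=abs(L[:,2]-k*L[:,0]-b)<.003;k,b=np.polyfit(L[m,0],L[m,2],1)
    print('score',s,m.sum(),'tilt deg (+ = +x end up)',-np.degrees(np.arctan(k)).round(2),'top z at grip',b,'x max',np.percentile(L[m,0],99.5),'y mid',np.median(L[m,1]))
    yy=np.abs(P-P).sum()
    print('tcp',o['tcp_pos'],'F',np.array(o['force']).round(1))
E
python3 -c "
from tilt import *
tilt('w7.png')"
```

```text
Traceback (most recent call last):
  File "tilt.py", line 8, in tilt
    k,b=np.polyfit(L[:,0],L[:,2],1)
        ~~~~~~~~~~^^^^^^^^^^^^^^^^^
TypeError: expected non-empty vector for x
```

Emit:
play_rows(travel=[[0,0,0],[0,0,0],[0,0,0]], yaw=[0,0,0], jaw=1, force=20)

```text
t: 24.92
tcp_pos: [0.3767, 0.299, 0.1325]
tool_rot: [0.999, 0.047, -0.0, 0.0]
force: [-15.6, -8.7, 31.1]
width: 0.275
finger_force: 54.3
```

```bash
python3 -c "
from h import *
c=camera('wrist');save(c,'w7.png');s=camera('scene');save(s,'s7.png')
for k in (c,s):
    o=outline_of('batten',k);print([(x['score'],x['pixels'].sum()) for x in o][:2])
P=cloud(c);o=get_obs();M=R.from_quat(o['tool_rot']).as_matrix();L=(P.reshape(-1,3)-o['tcp_pos'])@M
L=L[(abs(L[:,1])<.009)&(L[:,2]<.08)&(L[:,2]>.0)]
for x in np.arange(-.03,.09,.01):
    q=L[abs(L[:,0]-x)<.005]
    if len(q)>10: print(round(x,2),len(q),np.percentile(q[:,2],[5,50,95]).round(4))
"
python3 -c "
import cv2,numpy as np
a=cv2.imread('pics/w7.png');b=cv2.imread('pics/s7.png')[150:300,150:330]
cv2.imwrite('pics/m7.png',np.hstack([cv2.resize(a,(400,300)),cv2.resize(b,(360,300))]))"
```

```text
[(0.92, np.int64(22974))]
[(0.7, np.int64(942)), (0.43, np.int64(186))]
-0.03 407 [0.0388 0.0396 0.0405]
-0.02 1338 [0.0387 0.0396 0.0404]
-0.01 1436 [0.0387 0.0395 0.0404]
0.0 1532 [0.0386 0.0395 0.0404]
0.01 1660 [0.0386 0.0395 0.0404]
0.02 1769 [0.0385 0.0395 0.0404]
0.03 1897 [0.0385 0.0394 0.0404]
0.04 2041 [0.0384 0.0394 0.0404]
0.05 2192 [0.0384 0.0394 0.0404]
0.06 2389 [0.0383 0.0394 0.0404]
0.07 493 [0.0389 0.0405 0.0705]
```

View pics/m7.png

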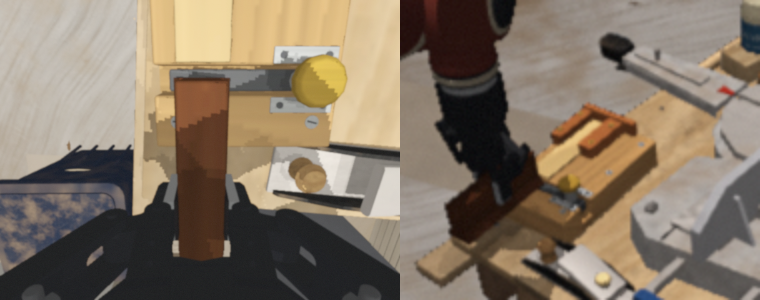

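The batten is still level in the grip, its far end over the stop bar at (200,85) in the left half. The lever is too short at this grip force, so I'll move back for a longer one.

Emit:
play_rows(travel=[[0,0,-1],[0,0,-0.8],[-1.2,0,0],[-1.2,0,0],[0,0,0.8],[0,0,0.5],[0,0,0.3],[0,0,0]], yaw=[0,0,0,0,0,0,0,0])

```text
t: 26.12
tcp_pos: [0.3518, 0.2965, 0.1308]
tool_rot: [0.999, 0.047, -0.001, -0.0]
force: [-10.0, -2.6, 15.0]
width: 0.273
finger_force: 52.6
```

Emit:
play_rows(travel=[[0,0,0.2],[0,0,0.2],[0,0,0.2],[0,0,0]], yaw=[0,0,0,0])

```text
t: 26.62
tcp_pos: [0.351, 0.2969, 0.1254]
tool_rot: [0.999, 0.047, -0.003, -0.001]
force: [-16.5, -1.6, 22.1]
width: 0.277
finger_force: 55.7
```

```bash
python3 -c "
from tilt import *
tilt()"
```

```text
score 0.74 16744 tilt deg (+ = +x end up) 7.5 top z at grip 0.03807815113573594 x max 0.06284421815053248 y mid 7.103569781018038e-08
tcp [0.351  0.2969 0.1254] F [-16.5  -1.6  22.1]
```

Emit:
play_rows(travel=[[0,0,0.2],[0,0,0.2],[0,0,0.2],[0,0,0.2],[0,0,0.1],[0,0,0]], yaw=[0,0,0,0,0,0])

```text
t: 27.48
tcp_pos: [0.3492, 0.2966, 0.1152]
tool_rot: [0.999, 0.047, -0.005, -0.0]
force: [-22.2, -2.5, 22.0]
width: 0.277
finger_force: 60.8
```

```bash
python3 -c "
from tilt import *
tilt()"
```

```text
score 0.85 6691 tilt deg (+ = +x end up) 12.13 top z at grip 0.03420338403855525 x max 0.05841550182008354 y mid 3.0015884138808393e-05
tcp [0.3492 0.2966 0.1152] F [-22.2  -2.5  22. ]
```

```bash
python3 -c "
from h import *
c=camera('top');P=cloud(c).reshape(-1,3);P=P[abs(P[:,2])<.02]
for y in [.15,.2,.24,.36,.38]:
    q=P[abs(P[:,1]-y)<.012];print(y,np.percentile(q[:,0],.2) if len(q) else None,q[:,0].min() if len(q) else 0)
s=camera('scene');Q,sc=pts(s,'batten');o=get_obs();M=R.from_quat(o['tool_rot']).as_matrix();L=(Q-o['tcp_pos'])@M
L=L[(abs(L[:,0])<.1)&(abs(L[:,1])<.03)]
for x in np.arange(-.08,.08,.01):
    q=L[abs(L[:,0]-x)<.005]
    if len(q)>10: print(round(x,2),len(q),np.percentile(q[:,2],[3,97]).round(4),'world low z',round(o['tcp_pos'][2]-np.percentile(q[:,2],97),4))
"
```

```text
0.15 0.012380973035504124 0.0077001459492178626
0.2 0.33304140001558347 0.3329421141552982
0.24 0.3325147241114523 0.3321926948051065
0.36 0.28394769274142656 0.2838876945927526
0.38 None 0
-0.07 34 [0.0548 0.0709] world low z 0.0443
-0.06 106 [0.0532 0.1015] world low z 0.0136
-0.05 96 [0.0493 0.104 ] world low z 0.0112
-0.04 100 [0.0452 0.1005] world low z 0.0147
-0.03 99 [0.0422 0.0962] world low z 0.0189
-0.02 102 [0.0394 0.0943] world low z 0.0208
-0.01 85 [0.0355 0.092 ] world low z 0.0231
-0.0 35 [0.0349 0.1154] world low z -0.0002
0.01 17 [0.0762 0.1158] world low z -0.0006
0.02 25 [0.061  0.0914] world low z 0.0238
0.03 29 [0.0569 0.0783] world low z 0.0369
0.04 32 [0.0531 0.0762] world low z 0.0389
0.05 41 [0.0487 0.1072] world low z 0.008
0.06 35 [0.0439 0.0733] world low z 0.0419
0.07 13 [0.0504 0.0672] world low z 0.0479
```

```bash
cat > tilt.py <<'E'
from h import *
np.set_printoptions(precision=4,suppress=True)
def tilt(name=None):
    o=get_obs();c=camera('wrist')
    if name: save(c,name)
    P,s=pts(c,'batten');M=R.from_quat(o['tool_rot']).as_matrix();L=(P-o['tcp_pos'])@M
    L=L[(abs(L[:,1])<.01)&(L[:,0]>-.035)&(L[:,0]<.08)&(L[:,2]<.09)]
    X=np.arange(-.03,.075,.005);Z=[]
    for x in X:
        q=L[abs(L[:,0]-x)<.0025];Z.append(np.median(q[:,2]) if len(q)>20 else np.nan)
    Z=np.array(Z);print(np.c_[X,Z][~np.isnan(Z)].round(4).tolist())
    m=~np.isnan(Z)&(X<.05);k,b=np.polyfit(X[m],Z[m],1)
    W=np.c_[X[m],0*X[m],Z[m]]@M.T;kw=np.polyfit(np.hypot(W[:,0],W[:,1])*np.sign(X[m]),W[:,2],1)[0]
    print('tilt tool',-np.degrees(np.arctan(k)).round(2),'tilt world',np.degrees(np.arctan(kw)).round(2),'top at grip',b.round(4),'xmax',L[:,0].max().round(4),'tcp',o['tcp_pos'],'F',np.array(o['force']).round(1))
E
python3 -c "
from tilt import *
tilt()"
```

```text
[[-0.03, 0.0447], [-0.025, 0.0431], [-0.02, 0.0416], [-0.015, 0.0399], [-0.01, 0.0383], [-0.005, 0.0366], [0.0, 0.035], [0.005, 0.0334], [0.01, 0.0318], [0.015, 0.0302], [0.02, 0.0286], [0.025, 0.027], [0.03, 0.0254], [0.035, 0.0237], [0.04, 0.0222], [0.045, 0.0205], [0.05, 0.0189], [0.055, 0.0186], [0.06, 0.0312], [0.065, 0.0467], [0.07, 0.0603]]
tilt tool 17.9 tilt world 17.32 top at grip 0.0351 xmax 0.0713 tcp [0.3491 0.2966 0.1152] F [-23.4  -1.7  22.4]
```

Emit:
play_rows(travel=[[0,0,0.1],[0,0,0.1],[0,0,0]], yaw=[0,0,0])

```text
t: 28.2
tcp_pos: [0.3489, 0.2967, 0.113]
tool_rot: [0.999, 0.047, -0.006, -0.0]
force: [-23.2, -1.1, 22.6]
width: 0.276
finger_force: 61.5
```

Emit:
play_rows(travel=[[0,0,-1],[0,0,-2],[0,0,-4],[0,0,-4],[0,0,-4],[0,0,0]], yaw=[0,0,0,0,0,0], jaw=1, force=80)

```text
t: 28.95
tcp_pos: [0.3537, 0.2967, 0.2658]
tool_rot: [0.999, 0.047, 0.004, -0.002]
force: [0.7, 0.6, -2.1]
width: 0.272
finger_force: 78.4
```

```bash
python3 -c "
from tilt import *
tilt()"
```

```text
[[-0.03, 0.0452], [-0.025, 0.0434], [-0.02, 0.0416], [-0.015, 0.0398], [-0.01, 0.038], [-0.005, 0.0363], [0.0, 0.0345], [0.005, 0.0327], [0.01, 0.0309], [0.015, 0.0291], [0.02, 0.0273], [0.025, 0.0255], [0.03, 0.0237], [0.035, 0.0219], [0.04, 0.0201], [0.045, 0.0184], [0.05, 0.0166], [0.055, 0.019], [0.06, 0.0322], [0.065, 0.0463], [0.07, 0.0588]]
tilt tool 19.7 tilt world 20.13 top at grip 0.0345 xmax 0.0712 tcp [0.3537 0.2967 0.2658] F [ 0.7  0.6 -2.1]
```

```bash
python3 -c "
from h import *
plan([(.38,.12,.33,3),(.38,-.1,.33,1),(.375,-.2745,.30,0)],mm=45)"
```

```text
at [0.3519 0.2957 0.2612] 5.4 j6 2.01
[[0.2, 3.6, -1.4], [0.3, 3.5, -1.4], [0.3, 3.5, -1.4], [0.3, 3.5, -1.4], [0.3, 3.5, -1.4], [-0.2, 4.4, -0.0], [-0.2, 4.4, -0.0], [-0.2, 4.4, -0.0]] [0.008, 0.008, 0.008, 0.008, 0.008, 0.007, 0.007, 0.007]
[[-0.1, 4.4, -0.0], [-0.1, 4.4, -0.0], [-0.2, 4.4, 0.8], [-0.2, 4.4, 0.8], [-0.2, 4.4, 0.8], [-0.1, 4.4, 0.8]] [0.007, 0.007, 0.004, 0.004, 0.004, 0.004]
```

Emit:
play_rows(travel=[[0.2,3.0,-1.4],[0.3,3.5,-1.4],[0.3,3.5,-1.4],[0.3,3.5,-1.4],[0.3,3.5,-1.4],[-0.2,4.4,0],[-0.2,4.4,0],[-0.2,4.4,0]], yaw=[0.008,0.008,0.008,0.008,0.008,0.007,0.007,0.007])

```text
t: 30.05
tcp_pos: [0.3788, -0.006, 0.3292]
tool_rot: [1.0, 0.017, -0.002, -0.0]
force: [0.2, 0.0, -1.7]
width: 0.27
finger_force: 78.9
```

Emit:
play_rows(travel=[[-0.1,4.4,0],[-0.1,4.4,0],[-0.2,4.4,0.8],[-0.2,4.4,0.8],[-0.2,4.0,0.8],[-0.1,3.5,0.4],[0,0,0]], yaw=[0.007,0.007,0.004,0.004,0.004,0.004,0])

```text
t: 30.92
tcp_pos: [0.3743, -0.2569, 0.3004]
tool_rot: [1.0, 0.0, -0.002, -0.002]
force: [-0.6, 0.3, -1.3]
width: 0.27
finger_force: 79.0
```

```bash
python3 - <<'E'
from tilt import *
tilt('w8.png')
c=camera('scene');save(c,'s8.png');t=camera('top');w=camera('wrist')
for k in (c,t,w):
    for n in ['camera_lens','camera_focus','batten_far']: print(n,[(np.array(x['xyz']),round(x['score'],2)) for x in place_of(n,k)[:1]])
P=cloud(w);Q=P[(P[...,2]>.22)&(P[...,2]<.31)&(P[...,0]>.5)&(P[...,0]<.6)&(P[...,1]<-.24)&(P[...,1]>-.31)]
print('ring seen by wrist',len(Q),Q.min(0) if len(Q) else 0,Q.max(0) if len(Q) else 0)
plan([(.392,-.2745,.271,0)],mm=15)
E
```

```text
[[-0.03, 0.0451], [-0.025, 0.0434], [-0.02, 0.0415], [-0.015, 0.0398], [-0.01, 0.0381], [-0.005, 0.0362], [0.0, 0.0345], [0.005, 0.0327], [0.01, 0.0308], [0.015, 0.029], [0.02, 0.0272], [0.025, 0.0254], [0.03, 0.0237], [0.035, 0.0219], [0.04, 0.0201], [0.045, 0.0183], [0.05, 0.0165], [0.055, 0.0192], [0.06, 0.0324], [0.065, 0.0465], [0.07, 0.0592]]
tilt tool 19.69 tilt world 19.43 top at grip 0.0344 xmax 0.0712 tcp [ 0.3743 -0.2569  0.3004] F [-0.6  0.3 -1.3]
camera_lens [(array([ 0.539 , -0.275 ,  0.2572]), 0.71)]
camera_focus []
batten_far [(array([ 0.4401, -0.2564,  0.2656]), 0.63)]
camera_lens [(array([ 0.5363, -0.279 ,  0.2555]), 0.77)]
camera_focus [(array([ 0.5389, -0.2752,  0.2569]), 0.24)]
batten_far [(array([ 0.4402, -0.2534,  0.265 ]), 0.75)]
camera_lens []
camera_focus []
batten_far [(array([ 0.4336, -0.2586,  0.2628]), 0.63)]
ring seen by wrist 0 0 0
at [ 0.3755 -0.2557  0.3041] 0.2 j6 0.8
[[0.5, 0.6, 1.1], [0.5, 0.6, 1.1], [0.6, 0.6, 1.1]] [0.001, 0.001, 0.001]
```

View pics/s8.png

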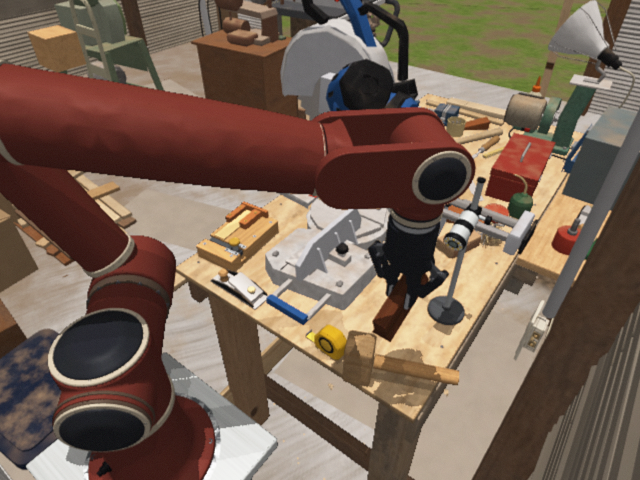

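The arm holds the batten at (395,305), tilted with its high end toward the lens at (455,240). The mallet stands at (400,360), and the plane and tape are untouched. I'll refine the ring centre and the barrel direction once.

```bash
python3 - <<'E'
from h import *
np.set_printoptions(precision=4,suppress=True)
ca,sa=np.cos(np.radians(20)),np.sin(np.radians(20))
A=np.array([[ca,0,sa],[0,1,0],[-sa,0,ca]])
for n in ['scene','top']:
    k=camera(n);P,s=pts(k,'camera_lens');L=P@A.T  # x back, y, up
    L=L[(abs(L[:,1]+.275)<.03)&(L[:,0]>.57)&(L[:,0]<.66)]
    f=np.percentile(L[:,0],1);print(n,s,len(L),'front',f,np.percentile(L[:,0],[1,5,10,20,30]))
    for a in np.arange(0,.07,.008):
        q=L[abs(L[:,0]-f-a)<.004]
        if len(q)>10: print(round(a,3),len(q),'y',np.percentile(q[:,1],[2,98]),q[:,1].min()/2+q[:,1].max()/2,'up',np.percentile(q[:,2],[2,98]))
    q=L[abs(L[:,0]-f)<.005];up=(np.percentile(q[:,2],99.5)-.021);c=np.array([f,np.percentile(q[:,1],[1,99]).mean(),up]);print('lens',A.T@c,'focus',A.T@(c-[.09,0,0]))
E
```

```text
scene 0.8 761 front 0.5919117332338228 [0.5919 0.5928 0.5935 0.5945 0.5987]
0.0 202 y [-0.2933 -0.2581] -0.27566473926230517 up [0.0442 0.0805]
0.008 85 y [-0.2955 -0.2591] -0.2763500441304488 up [0.0616 0.0806]
0.016 52 y [-0.2929 -0.2618] -0.2766672944570671 up [0.0634 0.0789]
0.024 69 y [-0.2924 -0.2608] -0.2763276218584271 up [0.0591 0.0782]
0.032 73 y [-0.2923 -0.2614] -0.27600877812640967 up [0.0597 0.0782]
0.04 76 y [-0.2929 -0.2593] -0.2758340139621671 up [0.0594 0.0785]
0.048 68 y [-0.2923 -0.2606] -0.2750323551666461 up [0.0622 0.0784]
0.056 74 y [-0.292  -0.2594] -0.27554640001094965 up [0.0294 0.0782]
0.064 59 y [-0.292  -0.2605] -0.27614921872583 up [0.0642 0.0773]
lens [ 0.5356 -0.276   0.2591] focus [ 0.451  -0.276   0.2283]
top 0.71 536 front 0.59640082827752 [0.5964 0.5992 0.602  0.6073 0.6137]
0.0 40 y [-0.2918 -0.2539] -0.2723543160771811 up [0.059  0.0815]
0.008 78 y [-0.2918 -0.2542] -0.2732686066327352 up [0.0574 0.0837]
0.016 63 y [-0.2884 -0.2567] -0.2729198535011109 up [0.0565 0.0791]
0.024 62 y [-0.29   -0.2567] -0.27398103929674233 up [0.061  0.0796]
0.032 64 y [-0.2895 -0.2572] -0.2735176029035111 up [0.0593 0.0796]
0.04 65 y [-0.2909 -0.2562] -0.27431566425014564 up [0.061  0.0822]
0.048 69 y [-0.2909 -0.2571] -0.27385277149868037 up [0.0174 0.0786]
0.056 64 y [-0.2899 -0.2571] -0.2732778371857144 up [0.06   0.0802]
0.064 31 y [-0.288  -0.2574] -0.273101040951276 up [0.0076 0.0783]
lens [ 0.5387 -0.2726  0.2636] focus [ 0.4542 -0.2726  0.2328]
```

Emit:
play_rows(travel=[[0.4,0.5,0.9],[0.4,0.5,0.9],[0.4,0.5,0.8],[0.2,0.4,0.6],[0,0,0],[0,0,0],[0,0,0]], yaw=[0.002,0,0,0,0,0,0])

```text
t: 32.7
tcp_pos: [0.3895, -0.2748, 0.2724]
tool_rot: [1.0, 0.001, 0.0, 0.0]
force: [0.5, 0.4, -1.9]
width: 0.269
finger_force: 79.1
```

```bash
python3 - <<'E'
from tilt import *
tilt();c=camera('scene');save(c,'s9.png');t=camera('top')
for k in (c,t): print([(np.array(x['xyz']),round(x['score'],2)) for n in ['batten_far','camera_lens'] for x in place_of(n,k)[:1]])
for i in range(4): camera('top');o=get_obs();print(o['tcp_pos'],o['tool_rot'],np.abs(o['qvel']).max())
E
```

```text
[[-0.03, 0.0451], [-0.025, 0.0434], [-0.02, 0.0416], [-0.015, 0.0398], [-0.01, 0.0381], [-0.005, 0.0362], [0.0, 0.0344], [0.005, 0.0327], [0.01, 0.0309], [0.015, 0.0291], [0.02, 0.0273], [0.025, 0.0255], [0.03, 0.0237], [0.035, 0.0219], [0.04, 0.0201], [0.045, 0.0183], [0.05, 0.0165], [0.055, 0.0192], [0.06, 0.0324], [0.065, 0.0466], [0.07, 0.0591]]
tilt tool 19.71 tilt world 19.74 top at grip 0.0344 xmax 0.0712 tcp [ 0.3895 -0.2748  0.2724] F [ 0.5  0.4 -1.9]
[(array([ 0.4553, -0.275 ,  0.2337]), 0.81), (array([ 0.5388, -0.2721,  0.258 ]), 0.89)]
[(array([ 0.4536, -0.275 ,  0.2366]), 0.64), (array([ 0.5395, -0.279 ,  0.2531]), 0.7)]
[ 0.3894 -0.2747  0.2719] [1.     0.0009 0.     0.    ] 0.0013019989011834924
[ 0.3894 -0.2747  0.2719] [1.     0.0009 0.     0.    ] 0.0023538006233888658
[ 0.3894 -0.2748  0.2719] [1.     0.0009 0.     0.    ] 0.0010812509110603317
[ 0.3894 -0.2747  0.2719] [ 1.      0.0009 -0.     -0.    ] 0.002010965108798518
```

Emit:
play_rows(travel=[[0.05,0,0.15],[0,0,0.15],[0,0,0],[0,0,0],[0,0,0],[0,0,0],[0,0,0]], yaw=[0,0,0,0,0,0,0])

```text
t: 34.17
tcp_pos: [0.3899, -0.2748, 0.2689]
tool_rot: [1.0, 0.001, 0.0, 0.0]
force: [0.5, 0.4, -2.2]
width: 0.269
finger_force: 79.1
```

```bash
python3 - <<'E'
from h import *
o=get_obs();print(o['t'],o['tcp_pos'],np.abs(o['qvel']).max(),o['finger_force'])
print(sign_off())
E
```

```text
34.175 [ 0.38993804 -0.27475343  0.26893926] 0.0018293144863637688 79.0582001209259
the job is handed in; nothing more can be done
None
```

The job is handed in at 34 s with the arm still holding the batten at the camera: its far end is within a few mm of my focus-point estimate and tilted about 19.7° of the 20° asked, the stop is fully down, the mallet is back on the bench, and no verdict came back.

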